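# Lock the specimen clamp with the extension bar

### The job

The grey resin specimen standing in the V nest of the small bench clamp has to be locked. Slip the socket of the loose steel extension bar fully home on the clamp's square handle stub, use the bar to swing the handle past its dead point and on until you feel it bear firmly against its stop (a push of about 10 N at the hand), then ease off, draw the bar off and lay it flat on the mat it came from. Work the handle only with the bar and without ramming the bar on or straining it against the stop, and leave everything else on the bench alone.

Things in the scene. Friction and masses are not known exactly. Their poses are not given: they have to be found in the camera images.
- clamp: Clamp fixture fixed to the bench: aluminium plate 110 x 235 x 12 mm (x -55..55, y -40..195 mm). Origin on the bench under the handle pivot, z up. The handle sweeps on its -x side. The plunger (31 mm above the bench) pushes towards +y, through a guide block (y 68..92, 44 mm high), at the specimen in the steel V nest (about y 131, 42 mm high).
- handle (a joint): Handle angle, rad, about the upright pivot: 0 = open, where it starts; grows counter-clockwise from above. The resisting torque rises to about 1.6 N m near 0.4 rad, falls to nothing at the dead point, 0.95 rad, then reverses: from there the handle drives itself to a hard stop 0.1 to 0.3 rad beyond (not given closer: feel for it) and stays.
- stub (a joint): Spring give of the stub in the handle hub about the same pivot, rad: 0 unloaded, positive when the bar pushes the handle in the closing sense; 1 rad per 60 N m, so 0.027 at the hardest part of the throw (1.6 N m, 10 N at the bar's origin). A hand that pushes without turning along bears nearer the pivot and makes less torque. The stub's direction is that of the handle joint plus this.
- pivot (a point): The handle's pivot axis at the height of the stub's centre line (52 mm above the bench). Turns with the handle: x points outward along the stub, z up.
- collar (a point): Centre of the outer face of the handle's square collar (28 x 28 mm), 28 mm from the pivot, on the stub's centre line, 52 mm above the bench. x points outward along the stub. The socket's mouth meets this face when the bar is fully home.
- stub_tip (a point): Free end of the handle stub, 83 mm from the pivot. The stub is a steel square 14 x 14 mm, 55 mm long from the collar, its last 8 mm a round taper from 13 to 6 mm; sides level and upright.
- bar: Loose steel bar, 210 mm long, about 0.35 kg. Origin on its centre line (13 mm above the mat as it lies), x towards the socket, z up. Flat shank 14 mm wide (y), 26 mm tall (z), x -75..70 mm; square socket tube 26 x 26 mm outside, 17 x 17 inside, 60 deep, x 70..135 mm, open at 135. Grip the shank near the origin; centre of mass near x +30 mm.
- bar_mouth (a point): Centre of the bar's open socket mouth, 135 mm from the bar's origin along its x.
- mat: Grey mat fixed on the bench, 300 (x) x 190 (y) x 6 mm, on which the bar lies at the start. Origin at the centre of its underside.
- puck: Grey resin specimen puck, 30 mm across and 24 mm high, upright in the V nest (its underside 18 mm above the bench). Origin at the centre of its underside.
- pad: Rubber pad on the plunger's end, 18 mm across, sprung; presses on the puck when the clamp is closed. Origin at the pad's back, on the plunger axis; y points to the puck.
- screwdriver: Bystander: screwdriver 170 mm long lying on the mat beside the bar (on the bar's -y side).
- dish: Bystander: glass dish, 90 mm across, 18 mm high.
- oil: Bystander: small amber bottle, 32 mm across, 60 mm high.
- slidebox: Bystander: white slide box 90 x 100 x 35 mm.
- spare_puck: Bystander: white puck 25 mm across, 20 mm high, on the bench.
- objective: Bystander: steel microscope objective, 30 mm across, 44 mm high.
- mouse: Bystander: grey computer mouse 100 x 60 x 32 mm.

How it is judged:
On the way, in this order (a step that is already met when the one before it is completed fails the run):
1. the bar's socket is fully home on the handle stub (mouth within 8 mm of the collar, in line) (distance between bar_mouth and collar below 0.008 m and angle between the x axis of bar and the x axis of collar, either way round below 0.12 rad), for 0.2 s.
2. the handle is borne against its stop with the bar by over 0.2 N m in the closing sense, the bar still on the stub (mouth within 20 mm of the collar) (value of joint handle above 1.12 rad and distance between bar_mouth and collar below 0.02 m and value of joint stub above 0.0035 rad), for 0.3 s.
3. the bar is drawn off the stub, the handle staying locked (value of joint handle above 1.05 rad and distance between bar_mouth and collar above 0.07 m), for 0.1 s.
At the end, for the whole second after the job is handed in: Handle at least 0.1 rad past its dead point (joint above 1.05); pad pressing the puck with over 3 N; puck upright, moved under 8 mm; bar flat and still on the mat, origin within 100 mm (mat x) and 85 mm (mat y) of the mat's middle, centre line under 24 mm above the bench (value of joint handle above 1.05 rad and contact force between pad and puck above 3 N and angle between puck's own z axis and vertical below 0.1 rad and distance of puck from where it was at the start of the episode below 0.008 m and x of bar in the frame of mat between -0.1 and 0.1 m and y of bar in the frame of mat between -0.085 and 0.085 m and angle between bar's own x axis and vertical between 1.5 and 1.64 rad and height (world z) of bar below 0.024 m and linear speed of bar below 0.02 m/s); the robot touches nothing.
It fails at once if the robot itself pushes on the clamp (over 2 N); the handle is worked only with the bar (contact force between any of the fingers, the arm and clamp above 2 N).
It fails at once if the bar forced against the clamp with more than 130 N (all their contacts added up) (contact force between bar and clamp above 130 N).
It fails at once if the handle strained with over 2.6 N m either way (16 N at the bar's origin) (value of joint stub above 0.043 rad or value of joint stub below -0.043 rad).
It fails at once if the specimen touched by the robot or the bar (contact force between any of the fingers, the arm, bar and puck above 1 N).
It fails at once if a bystander moved by more than 20 mm (distance of any of screwdriver, dish, oil, slidebox, spare_puck, objective, mouse from where it was at the start of the episode above 0.02 m).
It also fails if it takes over 67 s, if anything falls off the work surface, if the arm or the gripper's body presses on something with over 40 N, if the wrist force passes 120 N, or if a joint passes its speed limit or range.

### The arm

A 7-joint arm with a two-finger parallel gripper is mounted at the origin on the work surface. World frame = base frame: x ahead of the robot, y to its left, z up, the work surface at z = 0. Lengths are in m, angles in rad, forces in N, time in s.
With the tool pointing down it reaches from about 0.425 to 0.925 m from the base axis. Payload 6.8 kg.
Tool frame: the origin (TCP) lies at the very end of the fingers, on their centre line; the grasp point (between the pads) lies 19 mm behind it; z points along the fingers, y is the line along which they close (so a half turn about z gives the same grasp; the last joint's range is limited). The gripper opens to 85 mm and grips with 20 to 120 N. Pads are 22 mm wide; open, the fingers measure 114 mm over their backs; the gripper's body (76 mm by 85 mm) begins 54 mm behind the grasp point. The pads swing forward as they close: fully open they stand 13 mm farther back than shut.
Start: joints at [1.114, 0.477, 0.022, 1.555, -0.011, 1.109, -0.083], TCP at [0.231, -0.634, 0.231] pointing down, gripper open.
Joint ranges: [-2.96, 2.96], [-0.34, 2.1], [-1.41, 1.46], [0.24, 2.44], [-1.37, 4.51], [0.17, 1.92], [-2.96, 2.96]. Speed limits (rad/s): [2.39, 2.39, 3.14, 3.14, 3.14, 3.14, 3.14].

### API

Orientations are given as a rotation vector (axis times angle).
In Python, from bench import r gives the robot as it stands.
- The arm moves only by the shell command python3 -m jog 'ROWS' [FORCE]. ROWS is JSON, a list of rows, each an object of numbers: "fingers": the finger opening in m, from 0 to 0.0854; "x", "y", "z": the shift along the tool's x, y, z in m; "rx", "ry", "rz": the turn, a rotation vector about the tool's x, y, z in degrees. In form: [{"fingers": .., "x": .., "y": .., "z": .., "rx": .., "ry": .., "rz": ..}, ...]. A call has 1 to 8 rows; each row shifts and turns the commanded pose from where the row before left it, along the tool's axes as they then stand; what a row does not reach is not made up. A row lasts 1/8 s, in which the tool goes at most 62.5 mm and 10.7 degrees, less where a joint would pass 70% of its speed; a pose out of reach is approached as far as the arm can. A call is refused whole if a number of a shift passes 0.0625 or a number of a turn 10.7, either way. A call with a gripper value outside its range is refused whole. The fingers move at their own pace and stop on an object; FORCE is the grip in N (left out, the last holds). Time passes only in rows, so rows that do not move let the fingers close. It gives the time, the measured TCP pose, the force, the opening and the grip force at its end, in the units of the state.
- r.get_obs(): the state, without advancing time (a new reading comes with each control period).
- r.grab_frame(name): name is "side" or "top" or "wrist"; returns (picture, depth): 480x640x3 uint8, red, green, blue; 480x640 float32, m along the optical axis (not along the pixel's ray), 0 where there is no reading.
- r.get_calibration(name): a dict with "mtx" (3x3 intrinsics, pixels), "dist" ([k1, k2, p1, p2, k3] as OpenCV has them; the pictures are not rectified), "extrinsics" (4x4, takes a point from camera to world coordinates). Camera axes: x right, y down, z forward; pixel columns grow to the right and rows downward; lengths in m; the calibration is good to about 2 mm. A picture is of the moment at which its call begins: read the wrist's pose just before it. get_calibration takes no time and is no camera call; for the wrist camera it gives the pose at the moment of the call.
- r.hand_in(): hands the job in; it is judged then, once.
Trained networks look in the newest picture that a camera, given by its name, has taken for a name from the list of things; names that differ only in an ending like _2 or _b are one class to them, and where a whole thing is asked for, a point or a joint stands for the part that bears it (a point fixed in the world has none). Each returns a list of dicts, best first, with "score" (0 to 1); they miss things now and then, are a little off and sometimes report something else, mostly with a low value. They report only what shows in the picture. A call takes as long as a camera call.
- r.search_frame(target, camera): "xyz" ([x, y, z] in m, in world coordinates, good to about 4 mm: the middle of the surface that is visible of it).
- r.landmark_of(target, camera): "xyz" ([x, y, z] in m, in world coordinates, good to about 4 mm: a listed point, or the origin of a listed thing).
The state is a dict: "clock": time; "joints": joint angles; "qvel": joint speeds; "tau": joint torques, N m; "tcp_pos": TCP position; "orientation": TCP orientation; "contact_force": force on the tool from outside, world axes, zero at the start; "moment": the same for the moment, N m; "grip_width": finger opening in m; "gripper_force": force on a finger pad.
Only numpy, scipy, OpenCV 4.12 (cv2) and the standard library are available. Lean on these libraries where they do the work, as an engineer would, in place of code of your own. Each camera call takes 0.05 s, during which the arm holds its last target. There are 200 camera calls.

## Working session

There is one attempt and no reset: what is moved stays moved. The work goes in short steps, Python scripts to look and compute and a shell command to move; the robot and the scene stay as the last step left them, time stands still between calls to the robot, and variables do not carry over. Pictures are saved under pics/ and viewed, at most 10 in all, crops included, and the job is handed in when it is done.

```bash
ls; mkdir -p pics; cat > h.py <<'E'
from bench import r
import numpy as np, cv2
from scipy.spatial.transform import Rotation as R
def lm(t,c,f=None):
    try: o=(f or r.landmark_of)(t,c)
    except Exception as e: return print(t,c,e)
    print(t,c,[(np.round(d['xyz'],4).tolist(),round(d['score'],2)) for d in o[:2]])
def st():
    o=r.get_obs(); print(round(o['clock'],2),np.round(o['tcp_pos'],4),np.round(R.from_rotvec(o['orientation']).as_matrix(),3).tolist(),np.round(o['contact_force'],1),np.round(o['moment'],2),o['grip_width'],o['gripper_force'])
def pic(c,n):
    im,d=r.grab_frame(c); cv2.imwrite(f'pics/{n}.png',im[:,:,::-1]); return im,d
E
python3 - <<'E'
from h import *
st(); print(np.round(r.get_obs()['joints'],3))
for c in ['top','side']:
    pic(c,c+'0')
    for t in ['bar','bar_mouth','stub_tip','collar','pivot','mat','clamp','puck','screwdriver']: lm(t,c)
E
```

```text
pics
0.0 [ 0.2305 -0.6338  0.2303] [[0.94, 0.342, -0.001], [0.342, -0.94, 0.002], [-0.0, -0.002, -1.0]] [ 0.1 -0.2 -0.6] [-0.    0.04  0.  ] 0.08516938402778178 0.0
[ 1.114  0.478  0.022  1.556 -0.012  1.109 -0.083]
bar top [([0.4646, -0.2288, 0.0201], 0.95)]
bar_mouth top [([0.6044, 0.1161, 0.0503], 0.21)]
stub_tip top [([0.6025, 0.1187, 0.0526], 0.78)]
collar top [([0.6492, 0.0884, 0.053], 0.66)]
pivot top [([0.6719, 0.0723, 0.0516], 0.76), ([0.6759, 0.2004, 0.0159], 0.43)]
mat top [([0.4916, -0.2557, 0.0006], 0.73)]
clamp top [([0.6698, 0.0696, -0.0027], 0.81), ([0.4074, 0.467, 0.0028], 0.45)]
puck top [([0.6737, 0.2009, 0.017], 0.57)]
screwdriver top [([0.5105, -0.3284, 0.0032], 0.69)]
bar side [([0.4625, -0.2265, 0.0208], 0.76)]
bar_mouth side [([0.6003, -0.23, 0.0197], 0.7)]
stub_tip side [([0.6033, 0.1175, 0.0528], 0.51)]
collar side [([0.6462, 0.0873, 0.0495], 0.46)]
pivot side [([0.6721, 0.0685, 0.0489], 0.54)]
mat side [([0.4898, -0.2585, 0.0006], 0.69)]
clamp side [([0.672, 0.0702, -0.0042], 0.71), ([0.5131, -0.3306, 0.0052], 0.67)]
puck side [([0.6776, 0.1992, 0.0166], 0.37)]
screwdriver side [([0.511, -0.3338, 0.0041], 0.76)]
```

View pics/top0.png

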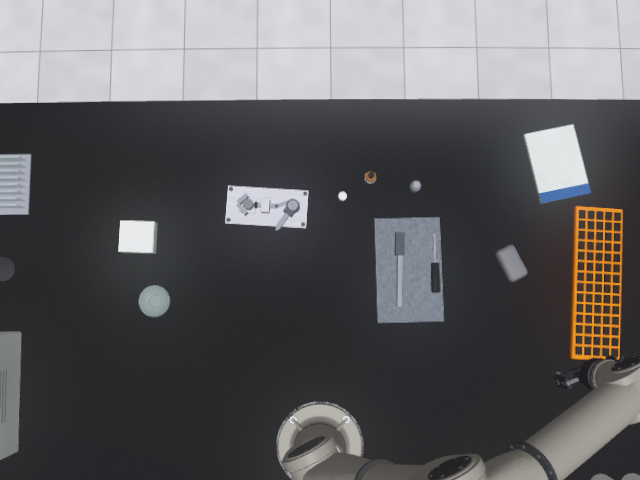

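View pics/side0.png

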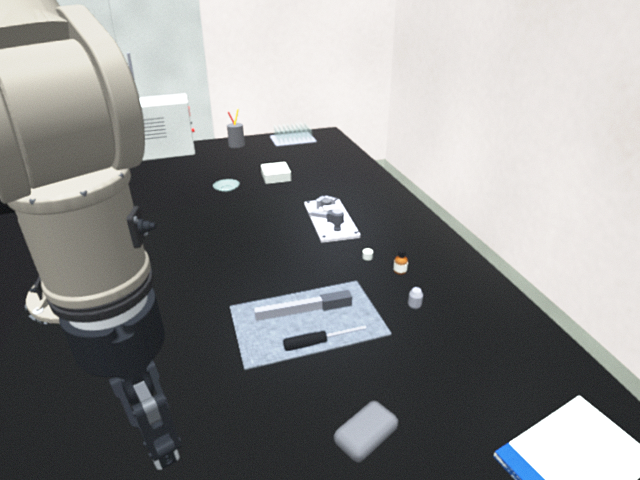

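The top view shows the bar at (400,270) with its socket up at (400,243), the clamp at (267,207), and its stub pointing down-left from (292,207) to (278,228). The side view agrees, with the screwdriver beside the bar at (325,338). I'll go above the bar.

```bash
python3 -m jog '[{"x":0.045,"y":-0.038,"z":0.005},{"x":0.045,"y":-0.038,"z":0.005},{"x":0.045,"y":-0.038,"z":0.005},{"x":0.045,"y":-0.038,"z":0.005},{"x":0.045,"y":-0.038,"z":0.01},{"x":0.045,"y":-0.038,"z":0.01},{"x":0.045,"y":-0.038,"z":0.01},{"x":0.043,"y":-0.036,"z":0.01}]' 80
python3 -m jog '[{"rz":7},{"rz":7},{"rz":7},{}]'
python3 - <<'E'
from h import *
st(); pic('wrist','w1')
for t in ['bar','bar_mouth','screwdriver']: lm(t,'wrist')
E
```

```text
1.0 [ 0.2307 -0.6344  0.2313] [[0.94, 0.342, 0.0], [0.342, -0.94, -0.0], [0.0, 0.0, -1.0]] [0.4 0.3 1. ] [ 0.02 -0.07  0.04] 0.0858130238121265 0.0
bar wrist []
bar_mouth wrist []
screwdriver wrist []validation failed for argument at $[0]...
validation failed for argument at $[0]...
```

View pics/w1.png

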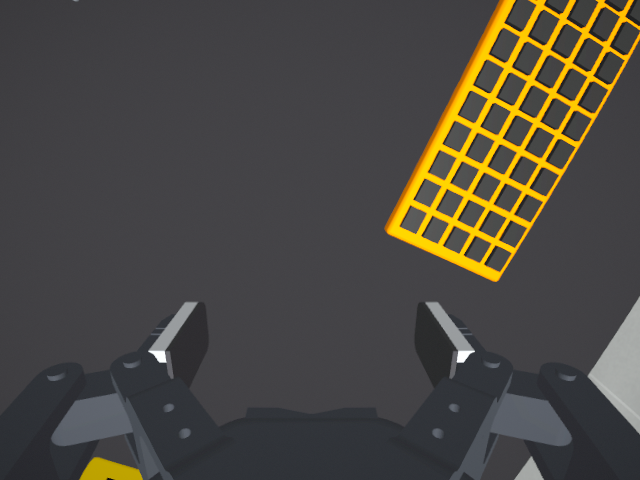

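The wrist picture shows the start position still, with the yellow rack at right; tool +x is up. The move was refused because each row needs all seven fields.

```bash
python3 -m jog '[{"fingers":0.085,"x":0.045,"y":-0.038,"z":0.005,"rx":0,"ry":0,"rz":0},{"fingers":0.085,"x":0.045,"y":-0.038,"z":0.005,"rx":0,"ry":0,"rz":0},{"fingers":0.085,"x":0.045,"y":-0.038,"z":0.005,"rx":0,"ry":0,"rz":0},{"fingers":0.085,"x":0.045,"y":-0.038,"z":0.005,"rx":0,"ry":0,"rz":0},{"fingers":0.085,"x":0.045,"y":-0.038,"z":0.01,"rx":0,"ry":0,"rz":0},{"fingers":0.085,"x":0.045,"y":-0.038,"z":0.01,"rx":0,"ry":0,"rz":0},{"fingers":0.085,"x":0.045,"y":-0.038,"z":0.01,"rx":0,"ry":0,"rz":0},{"fingers":0.085,"x":0.043,"y":-0.036,"z":0.01,"rx":0,"ry":0,"rz":0}]' 80
python3 -m jog '[{"fingers":0.085,"x":0,"y":0,"z":0,"rx":0,"ry":0,"rz":7},{"fingers":0.085,"x":0,"y":0,"z":0,"rx":0,"ry":0,"rz":7},{"fingers":0.085,"x":0,"y":0,"z":0,"rx":0,"ry":0,"rz":7},{"fingers":0.085,"x":0,"y":0,"z":0,"rx":0,"ry":0,"rz":0}]'
python3 - <<'E'
from h import *
st(); pic('wrist','w2')
for t in ['bar','bar_mouth','screwdriver']: lm(t,'wrist')
E
```

```text
clock: 2.2
tcp_pos: [0.4649, -0.2265, 0.1714]
orientation: [3.093, 0.545, 0.002]
contact_force: [1.3, -0.3, 0.8]
grip_width: 0.085
gripper_force: 0.0
clock: 2.7
tcp_pos: [0.4641, -0.2282, 0.1715]
orientation: [3.141, -0.026, 0.0]
contact_force: [-0.8, -0.7, 0.5]
grip_width: 0.0851
gripper_force: 0.0
2.7 [ 0.4641 -0.2282  0.1715] [[1.0, -0.016, 0.0], [-0.016, -1.0, -0.0], [0.0, 0.0, -1.0]] [-0.8 -0.7  0.5] [-0.01  0.02  0.02] 0.08507196902786679 0.0
bar wrist [([0.4635, -0.2345, 0.0131], 0.94)]
bar_mouth wrist [([0.5993, -0.2299, 0.0162], 0.62)]
screwdriver wrist [([0.5107, -0.3298, 0.0034], 0.75)]
```

View pics/w2.png

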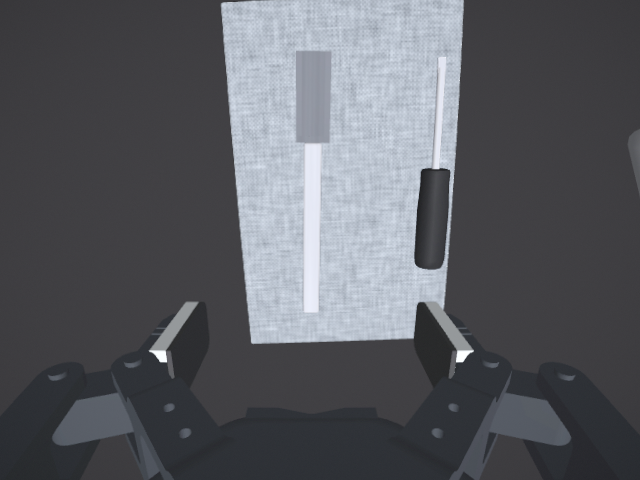

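The bar runs from (311,312) at the shank's end to (313,51) at the socket mouth, nearly along tool x, with the screwdriver clear at right (x≥415). I'll compute the heading from these pixels on the z=0.032 plane.

```bash
cat >> h.py <<'E'
def proj(c,px,z,cal=None):
    cal=cal or r.get_calibration(c); E=np.array(cal['extrinsics'])
    u=cv2.undistortPoints(np.array(px,float).reshape(-1,1,2),np.array(cal['mtx']),np.array(cal['dist']))[:,0]
    d=np.c_[u,np.ones(len(u))]@E[:3,:3].T; t=(z-E[2,3])/d[:,2]
    return E[:3,3]+d*t[:,None]
E
python3 - <<'E'
from h import *
p=proj('wrist',[[303.5,312],[318.5,312],[296.5,51],[330.5,51],[305,146],[321,146]],0.032); print(p.round(4))
m=[(p[i]+p[i+1])/2 for i in (0,2,4)]; print(np.round(m,4), [np.degrees(np.arctan2(*(m[k]-m[0])[1::-1])) for k in (1,2)])
print(np.linalg.norm(m[1]-m[0]), m[0]+(m[1]-m[0])*75/210)
E
```

```text
[[ 0.3883 -0.2197  0.032 ]
 [ 0.3881 -0.2329  0.032 ]
 [ 0.597  -0.2191  0.032 ]
 [ 0.5966 -0.2438  0.032 ]
 [ 0.5295 -0.2239  0.032 ]
 [ 0.5293 -0.2362  0.032 ]]
[[ 0.3882 -0.2263  0.032 ]
 [ 0.5968 -0.2314  0.032 ]
 [ 0.5294 -0.2301  0.032 ]] [np.float64(-1.4155368301879787), np.float64(-1.5419218846268883)]
0.20862295210169512 [ 0.46269901 -0.22812697  0.032     ]
```

```bash
python3 -m jog '[{"fingers":0.085,"x":-0.001,"y":0,"z":0.03,"rx":0,"ry":0,"rz":0.5},{"fingers":0.085,"x":0,"y":0,"z":0.035,"rx":0,"ry":0,"rz":0},{"fingers":0.085,"x":0,"y":0,"z":0.035,"rx":0,"ry":0,"rz":0},{"fingers":0.085,"x":0,"y":0,"z":0.03,"rx":0,"ry":0,"rz":0},{"fingers":0.085,"x":0,"y":0,"z":0.02,"rx":0,"ry":0,"rz":0},{"fingers":0.085,"x":0,"y":0,"z":0.011,"rx":0,"ry":0,"rz":0},{"fingers":0.085,"x":0,"y":0,"z":0,"rx":0,"ry":0,"rz":0}]' 80
python3 -m jog '[{"fingers":0,"x":0,"y":0,"z":0,"rx":0,"ry":0,"rz":0},{"fingers":0,"x":0,"y":0,"z":0,"rx":0,"ry":0,"rz":0},{"fingers":0,"x":0,"y":0,"z":0,"rx":0,"ry":0,"rz":0},{"fingers":0,"x":0,"y":0,"z":0,"rx":0,"ry":0,"rz":0},{"fingers":0,"x":0,"y":0,"z":0,"rx":0,"ry":0,"rz":0},{"fingers":0,"x":0,"y":0,"z":0,"rx":0,"ry":0,"rz":0},{"fingers":0,"x":0,"y":0,"z":0,"rx":0,"ry":0,"rz":0},{"fingers":0,"x":0,"y":0,"z":0,"rx":0,"ry":0,"rz":0}]' 80
```

```text
clock: 3.78
tcp_pos: [0.4627, -0.2281, 0.0099]
orientation: [-3.141, 0.041, 0.001]
contact_force: [-0.2, 0.6, 0.8]
grip_width: 0.0853
gripper_force: 0.0
clock: 4.78
tcp_pos: [0.4631, -0.2284, 0.0109]
orientation: [3.141, -0.042, 0.001]
contact_force: [-0.6, -0.5, 4.6]
grip_width: 0.0124
gripper_force: 78.5
```

```bash
python3 -m jog '[{"fingers":0,"x":0,"y":0,"z":-0.01,"rx":0,"ry":0,"rz":0},{"fingers":0,"x":0,"y":0,"z":-0.02,"rx":0,"ry":0,"rz":0},{"fingers":0,"x":0,"y":0,"z":-0.03,"rx":0,"ry":0,"rz":0},{"fingers":0,"x":0,"y":0,"z":-0.02,"rx":0,"ry":0,"rz":0},{"fingers":0,"x":0,"y":0,"z":-0.01,"rx":0,"ry":0,"rz":0},{"fingers":0,"x":0,"y":-0.02,"z":0,"rx":0,"ry":0,"rz":0},{"fingers":0,"x":-0.001,"y":-0.04,"z":0,"rx":0,"ry":0,"rz":0},{"fingers":0,"x":-0.001,"y":-0.05,"z":0,"rx":0,"ry":0,"rz":0}]' 110
python3 -m jog '[{"fingers":0,"x":-0.0015,"y":-0.055,"z":0,"rx":0,"ry":0,"rz":0},{"fingers":0,"x":-0.0015,"y":-0.055,"z":0,"rx":0,"ry":0,"rz":0},{"fingers":0,"x":-0.0015,"y":-0.055,"z":0,"rx":0,"ry":0,"rz":0},{"fingers":0,"x":-0.0015,"y":-0.055,"z":0,"rx":0,"ry":0,"rz":0},{"fingers":0,"x":-0.001,"y":-0.05,"z":0,"rx":0,"ry":0,"rz":0},{"fingers":0,"x":-0.001,"y":-0.04,"z":0,"rx":0,"ry":0,"rz":0},{"fingers":0,"x":0,"y":-0.02,"z":0,"rx":0,"ry":0,"rz":0},{"fingers":0,"x":0,"y":0,"z":0,"rx":0,"ry":0,"rz":4}]'
python3 -m jog '[{"fingers":0,"x":0,"y":0,"z":0,"rx":0,"ry":0,"rz":6},{"fingers":0,"x":0,"y":0,"z":0,"rx":0,"ry":0,"rz":7},{"fingers":0,"x":0,"y":0,"z":0,"rx":0,"ry":0,"rz":7},{"fingers":0,"x":0,"y":0,"z":0,"rx":0,"ry":0,"rz":6},{"fingers":0,"x":0,"y":0,"z":0,"rx":0,"ry":0,"rz":3},{"fingers":0,"x":0,"y":0,"z":0,"rx":0,"ry":0,"rz":0},{"fingers":0,"x":0,"y":0,"z":0,"rx":0,"ry":0,"rz":0}]'
python3 - <<'E'
from h import *
st(); pic('wrist','w3')
for t in ['bar','bar_mouth','stub_tip','collar','pivot']: lm(t,'wrist')
pic('side','s3')
for t in ['bar','bar_mouth','stub_tip','collar']: lm(t,'side')
E
```

```text
clock: 5.78
tcp_pos: [0.4632, -0.1178, 0.0999]
orientation: [3.141, -0.045, -0.001]
contact_force: [0.6, 0.8, -2.9]
grip_width: 0.0118
gripper_force: 107.6
clock: 6.78
tcp_pos: [0.4641, 0.2132, 0.0999]
orientation: [-3.138, 0.15, 0.001]
contact_force: [0.0, -0.8, -3.3]
grip_width: 0.0113
gripper_force: 107.7
clock: 7.65
tcp_pos: [0.4645, 0.2113, 0.1001]
orientation: [3.0, -0.931, -0.0]
contact_force: [-0.0, -0.2, -2.5]
grip_width: 0.0114
gripper_force: 107.8
7.65 [0.4645 0.2113 0.1001] [[0.824, -0.566, -0.0], [-0.566, -0.824, -0.0], [-0.0, 0.001, -1.0]] [-0.  -0.2 -2.5] [ 0.07  0.11 -0.01] 0.01141358690737676 107.76183485984802
bar wrist [([0.4627, 0.2069, 0.1028], 0.63)]
bar_mouth wrist []
stub_tip wrist []
collar wrist []
pivot wrist []
bar side [([0.4651, 0.2098, 0.1074], 0.7), ([0.7099, -0.0658, -0.0021], 0.36)]
bar_mouth side [([0.5765, 0.1373, 0.1066], 0.57)]
stub_tip side [([0.6021, 0.1136, 0.0528], 0.58)]
collar side [([0.6467, 0.0882, 0.0464], 0.53)]
```

View pics/w3.png

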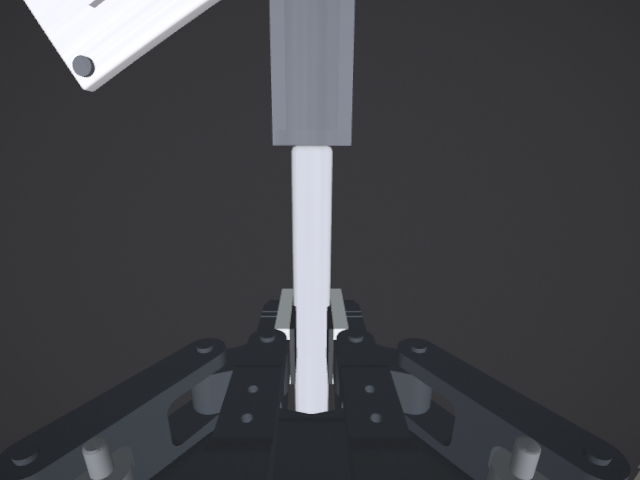

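The wrist view shows the bar centred and straight in the grip (centre column 312 from row 145 to row 0), and it hides the stub. I'll fit the stub and bar centre lines from the top and side depth.

```bash
cat > fit.py <<'E'
from h import *
def cloud(c):
    im,d=r.grab_frame(c); cal=r.get_calibration(c); E=np.array(cal['extrinsics'])
    v,u=np.nonzero(d>0); n=cv2.undistortPoints(np.c_[u,v].astype(float).reshape(-1,1,2),np.array(cal['mtx']),np.array(cal['dist']))[:,0]
    return (np.c_[n,np.ones(len(n))]*d[v,u][:,None])@E[:3,:3].T+E[:3,3]
def fit(c,o,h,a0,a1,z0,z1,w=.02,P=None):
    "line along heading h (deg) from o; points with along a0..a1, |across|<w"
    P=cloud(c) if P is None else P
    e=np.array([np.cos(np.radians(h)),np.sin(np.radians(h))]); n=np.array([-e[1],e[0]])
    q=P[:,:2]-o; a=q@e; b=q@n; k=(a>a0)&(a<a1)&(abs(b)<w)&(P[:,2]>z0)&(P[:,2]<z1)
    if k.sum()<5: return print(c,'few',k.sum())
    f=np.polyfit(a[k],b[k],1)
    print(c,k.sum(),'along',a[k].min().round(4),a[k].max().round(4),'across at0/at83',f[1].round(4),np.polyval(f,.083).round(4),'slope deg',np.degrees(f[0]).round(2),'z',np.percentile(P[k,2],[10,50,90]).round(4),'b',np.percentile(b[k],[2,98]).round(4))
E
python3 - <<'E'
from fit import *
for c in ['top','side']:
    P=cloud(c)
    fit(c,np.array([.672,.0704]),145.5,.033,.095,.048,.07,P=P)
    fit(c,np.array([.4645,.2113]),-34.5,.03,.15,.09,.14,P=P)
E
```

```text
top 92 along 0.0335 0.0826 across at0/at83 0.0021 0.0001 slope deg -1.38 z [0.0536 0.0576 0.0627] b [-0.0061  0.0078]
top 351 along 0.0311 0.1354 across at0/at83 -0.0023 -0.0023 slope deg -0.02 z [0.1115 0.12   0.1256] b [-0.0141  0.0113]
side 94 along 0.0336 0.0842 across at0/at83 0.0048 0.0026 slope deg -1.58 z [0.0503 0.0568 0.0597] b [-0.007   0.0101]
side 426 along 0.0301 0.1349 across at0/at83 -0.0068 -0.0071 slope deg -0.25 z [0.0988 0.1133 0.1217] b [-0.0163  0.0111]
```

```bash
python3 -m jog '[{"fingers":0,"x":0,"y":-0.003,"z":0,"rx":0,"ry":0,"rz":1},{"fingers":0,"x":0,"y":-0.003,"z":0.01,"rx":0,"ry":0,"rz":0},{"fingers":0,"x":0,"y":0,"z":0.016,"rx":0,"ry":0,"rz":0},{"fingers":0,"x":0,"y":0,"z":0.016,"rx":0,"ry":0,"rz":0},{"fingers":0,"x":0,"y":0,"z":0.01,"rx":0,"ry":0,"rz":0},{"fingers":0,"x":0,"y":0,"z":0.004,"rx":0,"ry":0,"rz":0},{"fingers":0,"x":0,"y":0,"z":0,"rx":0,"ry":0,"rz":0}]'
python3 - <<'E'
from fit import *
st()
o=r.get_obs()['tcp_pos'][:2]
P=cloud('top'); print('z',np.round(r.get_obs()['tcp_pos'][2],4))
fit('top',o,-35.5,.08,.134,.05,.09,P=P)
fit('top',o,-35.5,.168,.225,.048,.07,P=P)
im,_=pic('top','t4'); cv2.imwrite('pics/t4c.png',cv2.resize(im[170:280,200:340,::-1],None,fx=5,fy=5,interpolation=cv2.INTER_CUBIC))
im,_=pic('side','s4'); cv2.imwrite('pics/s4c.png',cv2.resize(im[150:290,240:400,::-1],None,fx=4,fy=4,interpolation=cv2.INTER_CUBIC))
for t in ['bar_mouth','stub_tip','bar']: lm(t,'side')
E
```

```text
clock: 9.18
tcp_pos: [0.468, 0.2168, 0.0441]
orientation: [2.992, -0.958, -0.0]
contact_force: [-0.3, 0.1, -2.6]
grip_width: 0.0116
gripper_force: 107.8
9.18 [0.468  0.2168 0.0441] [[0.814, -0.581, -0.0], [-0.581, -0.814, -0.0], [-0.0, 0.0, -1.0]] [-0.3  0.1 -2.6] [0.08 0.05 0.04] 0.011641245202024255 107.81921982765198
z 0.0444
top 195 along 0.0802 0.1338 across at0/at83 -0.0022 -0.0025 slope deg -0.21 z [0.0591 0.0645 0.0695] b [-0.0151  0.0107]
top 110 along 0.1687 0.2245 across at0/at83 0.0015 -0.0002 slope deg -1.14 z [0.0518 0.0586 0.0645] b [-0.0124  0.0077]
bar_mouth side [([0.5799, 0.1382, 0.0523], 0.56), ([0.757, -0.1527, 0.0043], 0.23)]
stub_tip side [([0.6042, 0.1154, 0.0502], 0.6)]
bar side [([0.467, 0.2176, 0.0539], 0.56), ([0.7539, -0.1494, 0.0029], 0.27)]
```

View pics/t4c.png

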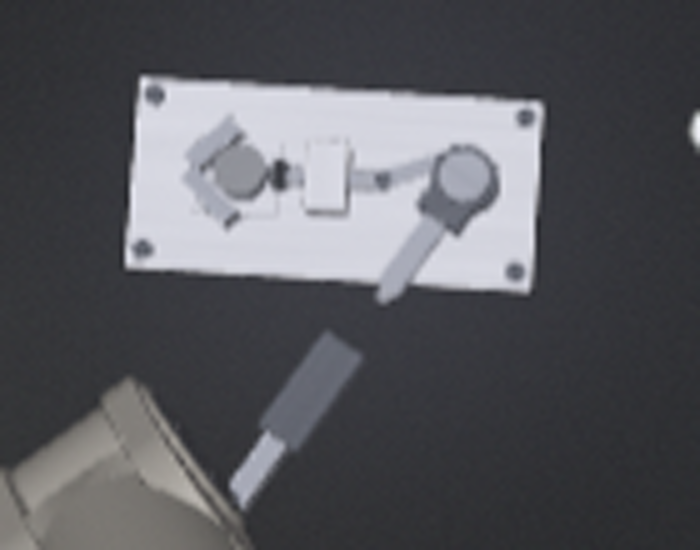

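View pics/s4c.png

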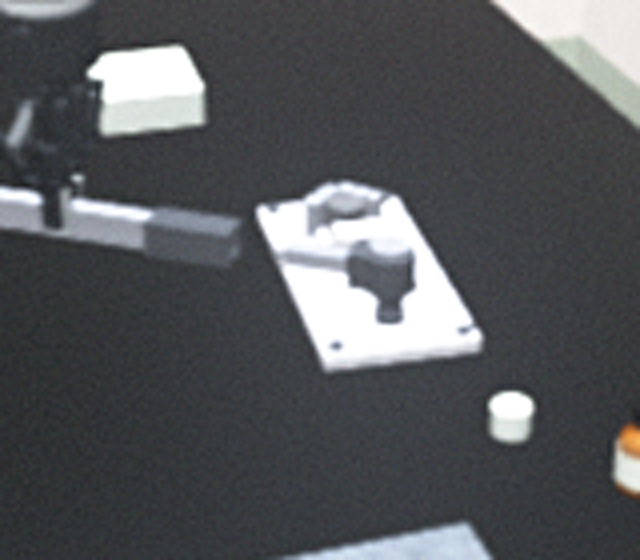

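The top crop shows the bar's mouth at about (345,343) and the stub's tip at about (385,297), the axes agreeing to about 1–2°. The side crop shows them at the same height. I'll check the lateral offset with intensity profiles across the axis.

```bash
python3 - <<'E'
from h import *
im=cv2.imread('pics/t4.png').astype(np.float32).mean(2)
cal=r.get_calibration('top'); K=np.array(cal['mtx']);D=np.array(cal['dist']);E=np.linalg.inv(np.array(cal['extrinsics']))
rv=cv2.Rodrigues(E[:3,:3])[0]
o=np.array([.4682,.2166]);h=np.radians(-35.5);e=np.array([np.cos(h),np.sin(h)]);n=np.array([-e[1],e[0]])
B=np.arange(-24,25,2)/1000
print('mm   ',*(B*1000).astype(int))
for a,z in [(.085,.065),(.1,.065),(.115,.065),(.128,.065),(.155,.059),(.165,.059),(.17,.059),(.175,.059),(.18,.059),(.19,.059),(.2,.059),(.21,.059),(.22,.059)]:
    p=np.c_[o+a*e+B[:,None]*n,np.full(len(B),z)]
    uv=cv2.projectPoints(p,rv,E[:3,3],K,D)[0][:,0].astype(np.float32)
    s=cv2.remap(im,uv[:,:1],uv[:,1:],cv2.INTER_LINEAR)[:,0]
    print(int(a*1000),*s.astype(int))
E
```

```text
mm    -24 -22 -20 -18 -16 -14 -12 -10 -8 -6 -4 -2 0 2 4 6 8 10 12 14 16 18 20 22 24
85 55 55 55 57 63 81 99 105 105 103 103 104 104 105 105 105 105 103 91 70 58 56 57 58 58
100 56 57 57 59 68 84 101 106 105 105 105 105 105 106 106 106 106 102 89 70 60 59 59 58 59
115 57 58 58 60 66 80 99 106 106 105 105 105 106 107 107 106 107 105 90 70 61 59 59 58 59
128 59 60 59 61 66 85 102 107 107 106 106 106 107 108 108 107 108 105 93 73 63 62 61 62 62
155 60 61 61 61 61 61 61 61 61 62 62 62 61 62 63 62 62 63 63 62 62 62 63 63 64
165 60 61 61 61 61 62 63 63 62 62 63 71 70 65 64 63 63 63 63 63 70 89 99 125 163
170 61 61 61 62 63 62 62 62 72 106 135 153 132 105 74 65 65 91 117 137 164 195 204 212 216
175 61 61 62 62 63 61 64 81 114 148 167 172 168 152 138 159 178 195 207 211 216 216 216 215 215
180 62 62 62 62 62 62 66 98 139 168 173 174 174 174 180 195 211 215 216 216 216 216 216 215 214
190 73 91 103 136 174 194 197 172 159 169 174 174 175 175 179 195 210 214 214 214 214 214 214 215 215
200 216 216 216 217 217 217 211 184 163 169 174 174 174 175 181 195 210 215 215 214 214 214 215 215 215
210 217 216 215 215 214 214 206 176 153 166 174 175 175 175 182 198 209 215 215 216 216 216 216 217 217
220 215 214 214 207 199 201 193 174 158 165 173 171 174 171 173 180 189 203 210 215 216 216 216 216 216
```

Relative to the bar axis (−0.4 mm), the stub is centred at about −1.4 mm and parallel within 0.5°, with the tip about 31 mm ahead of the mouth. I'll shift 1 mm and insert in steps.

```bash
python3 -m jog '[{"fingers":0,"x":0.01,"y":0.001,"z":0,"rx":0,"ry":0,"rz":0},{"fingers":0,"x":0.012,"y":0,"z":0,"rx":0,"ry":0,"rz":0},{"fingers":0,"x":0.006,"y":0,"z":0,"rx":0,"ry":0,"rz":0},{"fingers":0,"x":0.004,"y":0,"z":0,"rx":0,"ry":0,"rz":0},{"fingers":0,"x":0.004,"y":0,"z":0,"rx":0,"ry":0,"rz":0},{"fingers":0,"x":0.004,"y":0,"z":0,"rx":0,"ry":0,"rz":0},{"fingers":0,"x":0.004,"y":0,"z":0,"rx":0,"ry":0,"rz":0}]'
python3 -c "
from h import *
st()"
```

```text
clock: 10.35
tcp_pos: [0.5033, 0.1904, 0.0443]
orientation: [2.992, -0.958, -0.0]
contact_force: [0.4, 0.5, -3.8]
grip_width: 0.0116
gripper_force: 107.8
10.35 [0.5033 0.1904 0.0443] [[0.814, -0.581, -0.0], [-0.581, -0.814, -0.0], [-0.0, 0.0, -1.0]] [ 0.4  0.5 -3.8] [ 0.02  0.1  -0.  ] 0.011593582379955293 107.81844019889832
```

```bash
python3 -m jog '[{"fingers":0,"x":0.005,"y":0,"z":0,"rx":0,"ry":0,"rz":0},{"fingers":0,"x":0.005,"y":0,"z":0,"rx":0,"ry":0,"rz":0},{"fingers":0,"x":0.005,"y":0,"z":0,"rx":0,"ry":0,"rz":0},{"fingers":0,"x":0.005,"y":0,"z":0,"rx":0,"ry":0,"rz":0},{"fingers":0,"x":0.004,"y":0,"z":0,"rx":0,"ry":0,"rz":0},{"fingers":0,"x":0.004,"y":0,"z":0,"rx":0,"ry":0,"rz":0},{"fingers":0,"x":0.004,"y":0,"z":0,"rx":0,"ry":0,"rz":0},{"fingers":0,"x":0.003,"y":0,"z":0,"rx":0,"ry":0,"rz":0}]'
python3 -c "
from h import *
st()"
```

```text
clock: 11.35
tcp_pos: [0.532, 0.17, 0.0443]
orientation: [2.992, -0.958, 0.0]
contact_force: [0.1, 1.0, -2.3]
grip_width: 0.0116
gripper_force: 107.8
11.35 [0.532  0.17   0.0443] [[0.814, -0.581, 0.0], [-0.581, -0.814, -0.0], [0.0, 0.0, -1.0]] [ 0.1  1.  -2.3] [ 0.09  0.11 -0.02] 0.011596519674695086 107.81809687614441
```

```bash
python3 -m jog '[{"fingers":0,"x":0.0015,"y":0,"z":0,"rx":0,"ry":0,"rz":0},{"fingers":0,"x":0.0015,"y":0,"z":0,"rx":0,"ry":0,"rz":0},{"fingers":0,"x":0.001,"y":0,"z":0,"rx":0,"ry":0,"rz":0},{"fingers":0,"x":0.001,"y":0,"z":0,"rx":0,"ry":0,"rz":0}]'
python3 -m jog '[{"fingers":0,"x":0.001,"y":0,"z":0,"rx":0,"ry":0,"rz":0}]'
python3 -c "
from h import *
st()"
```

```text
clock: 11.85
tcp_pos: [0.5358, 0.1672, 0.0443]
orientation: [2.992, -0.958, 0.0]
contact_force: [0.2, -0.3, -2.6]
grip_width: 0.0114
gripper_force: 107.8
clock: 11.98
tcp_pos: [0.5366, 0.1666, 0.0443]
orientation: [2.992, -0.958, -0.0]
contact_force: [-0.3, -0.3, -3.3]
grip_width: 0.0118
gripper_force: 107.8
11.97 [0.5366 0.1666 0.0443] [[0.814, -0.581, -0.0], [-0.581, -0.814, -0.0], [-0.0, 0.0, -1.0]] [-0.3 -0.3 -3.3] [0.01 0.1  0.03] 0.011804667943918812 107.81827211380005
```

```bash
for i in 1; do python3 -m jog '[{"fingers":0,"x":0.001,"y":0,"z":0,"rx":0,"ry":0,"rz":0}]'; done | grep -E "tcp|contact"
python3 -m jog '[{"fingers":0,"x":0.001,"y":0,"z":0,"rx":0,"ry":0,"rz":0}]' | grep -E "tcp|contact"
python3 -m jog '[{"fingers":0,"x":0.0005,"y":0,"z":0,"rx":0,"ry":0,"rz":0}]' | grep -E "tcp|contact"

```

```text
tcp_pos: [0.5375, 0.166, 0.0443]
contact_force: [0.1, 0.3, -2.7]
tcp_pos: [0.5379, 0.1657, 0.0442]
contact_force: [-2.0, 1.2, -2.1]
tcp_pos: [0.5379, 0.1657, 0.0441]
contact_force: [-3.5, 1.7, -2.5]
```

Home: contact felt at TCP (0.538, 0.166) with about 4 N, which puts the pivot at (0.671, 0.071), in agreement with the cameras. I'll ease back 1 mm, then swing along the arc (R = 163 mm).

```bash
python3 -m jog '[{"fingers":0,"x":-0.0015,"y":0,"z":0,"rx":0,"ry":0,"rz":0},{"fingers":0,"x":0,"y":0,"z":0,"rx":0,"ry":0,"rz":0},{"fingers":0,"x":0.0001,"y":0.0057,"z":0,"rx":0,"ry":0,"rz":-2},{"fingers":0,"x":0.0002,"y":0.0085,"z":0,"rx":0,"ry":0,"rz":-3},{"fingers":0,"x":0.0002,"y":0.0085,"z":0,"rx":0,"ry":0,"rz":-3},{"fingers":0,"x":0.0002,"y":0.0085,"z":0,"rx":0,"ry":0,"rz":-3}]'
python3 -c "
from h import *
st()"
```

```text
clock: 13.1
tcp_pos: [0.5226, 0.14, 0.0447]
orientation: [-3.069, 0.66, -0.003]
contact_force: [2.1, 3.8, -4.0]
grip_width: 0.0119
gripper_force: 107.7
13.1 [0.5226 0.14   0.0447] [[0.912, -0.411, 0.003], [-0.411, -0.912, 0.002], [0.002, -0.003, -1.0]] [ 2.1  3.8 -4. ] [ 1.02 -0.33  0.21] 0.011916816318694349 107.68758773803711
```

```bash
python3 -m jog '[{"fingers":0,"x":0.0003,"y":0.01,"z":0,"rx":0,"ry":0,"rz":-3.5},{"fingers":0,"x":0.0003,"y":0.01,"z":0,"rx":0,"ry":0,"rz":-3.5},{"fingers":0,"x":0.0003,"y":0.01,"z":0,"rx":0,"ry":0,"rz":-3.5},{"fingers":0,"x":0.0003,"y":0.01,"z":0,"rx":0,"ry":0,"rz":-3.5}]'
cat > w.py <<'E'
from h import *
o=r.get_obs(); R0=R.from_rotvec(o['orientation']).as_matrix(); p=o['tcp_pos']; v=np.array([.6706,.071])-p[:2]; f=o['contact_force']; m=o['moment']
e=v/np.linalg.norm(v)
print('t',round(o['clock'],2),'head',np.degrees(np.arctan2(R0[1,0],R0[0,0])).round(2),'line',np.degrees(np.arctan2(v[1],v[0])).round(2),'dist',np.linalg.norm(v).round(4),'z',round(p[2],4),'F along/across(closing resist)',(f[:2]@e).round(1),(f[:2]@np.array([-e[1],e[0]])).round(1),'Mz',round(m[2],2),'T@pivot',(-v[0]*f[1]+v[1]*f[0]+m[2]).round(2))
E
python3 w.py
```

```text
clock: 13.6
tcp_pos: [0.5106, 0.1034, 0.0449]
orientation: [-3.125, 0.279, -0.004]
contact_force: [1.3, 7.7, -4.5]
grip_width: 0.0117
gripper_force: 107.7
t 13.6 head -10.2 line -11.46 dist 0.1632 z 0.0449 F along/across(closing resist) -0.2 7.8 Mz 0.1 T@pivot -1.18
```

```bash
python3 -m jog '[{"fingers":0,"x":0.0003,"y":0.01,"z":0,"rx":0,"ry":0,"rz":-3.5},{"fingers":0,"x":0.0003,"y":0.01,"z":0,"rx":0,"ry":0,"rz":-3.5},{"fingers":0,"x":0.0003,"y":0.01,"z":0,"rx":0,"ry":0,"rz":-3.5},{"fingers":0,"x":0.0003,"y":0.01,"z":0,"rx":0,"ry":0,"rz":-3.5}]' >/dev/null; python3 w.py
python3 -m jog '[{"fingers":0,"x":0.0003,"y":0.01,"z":0,"rx":0,"ry":0,"rz":-3.5},{"fingers":0,"x":0.0003,"y":0.01,"z":0,"rx":0,"ry":0,"rz":-3.5},{"fingers":0,"x":0.0003,"y":0.01,"z":0,"rx":0,"ry":0,"rz":-3.5},{"fingers":0,"x":0.0003,"y":0.01,"z":0,"rx":0,"ry":0,"rz":-3.5}]' >/dev/null; python3 w.py
```

```text
t 14.1 head 3.82 line 2.6 dist 0.1631 z 0.0447 F along/across(closing resist) 0.9 7.9 Mz 0.12 T@pivot -1.17
t 14.6 head 17.83 line 16.97 dist 0.1632 z 0.0445 F along/across(closing resist) 0.9 4.8 Mz 0.4 T@pivot -0.39
```

```bash
python3 -m jog '[{"fingers":0,"x":0.0001,"y":0.0057,"z":0,"rx":0,"ry":0,"rz":-2},{"fingers":0,"x":0.0001,"y":0.0057,"z":0,"rx":0,"ry":0,"rz":-2},{"fingers":0,"x":0.0001,"y":0.0057,"z":0,"rx":0,"ry":0,"rz":-2}]' >/dev/null; python3 w.py
python3 -m jog '[{"fingers":0,"x":0,"y":0.003,"z":0,"rx":0,"ry":0,"rz":-1},{"fingers":0,"x":0,"y":0.003,"z":0,"rx":0,"ry":0,"rz":-1}]' >/dev/null; python3 w.py
python3 -m jog '[{"fingers":0,"x":0,"y":0.003,"z":0,"rx":0,"ry":0,"rz":-1}]' >/dev/null; python3 w.py
```

```text
t 14.97 head 23.61 line 23.69 dist 0.1639 z 0.0444 F along/across(closing resist) 2.9 -3.4 Mz -0.43 T@pivot 0.13
t 15.22 head 25.42 line 26.41 dist 0.1636 z 0.0446 F along/across(closing resist) 1.2 -3.9 Mz -0.24 T@pivot 0.41
t 15.35 head 26.43 line 27.37 dist 0.1636 z 0.0446 F along/across(closing resist) 2.0 -3.1 Mz -0.28 T@pivot 0.22
```

```bash
python3 -m jog '[{"fingers":0,"x":0,"y":0.003,"z":0,"rx":0,"ry":0,"rz":-1}]' >/dev/null; python3 w.py
python3 -m jog '[{"fingers":0,"x":0,"y":0.003,"z":0,"rx":0,"ry":0,"rz":-1}]' >/dev/null; python3 w.py
python3 -m jog '[{"fingers":0,"x":0,"y":0.003,"z":0,"rx":0,"ry":0,"rz":-1}]' >/dev/null; python3 w.py
```

```text
t 15.47 head 27.48 line 28.03 dist 0.1638 z 0.0444 F along/across(closing resist) 1.5 -1.9 Mz -0.2 T@pivot 0.12
t 15.6 head 28.55 line 28.77 dist 0.164 z 0.0444 F along/across(closing resist) 0.7 -1.3 Mz -0.09 T@pivot 0.13
t 15.72 head 29.6 line 29.56 dist 0.1641 z 0.0442 F along/across(closing resist) -0.0 0.0 Mz -0.01 T@pivot -0.02
```

```bash
python3 -m jog '[{"fingers":0,"x":0,"y":0.003,"z":0,"rx":0,"ry":0,"rz":-1}]' >/dev/null; python3 w.py
python3 -m jog '[{"fingers":0,"x":0,"y":0.002,"z":0,"rx":0,"ry":0,"rz":-0.7}]' >/dev/null; python3 w.py
python3 -m jog '[{"fingers":0,"x":0,"y":0.002,"z":0,"rx":0,"ry":0,"rz":-0.7}]' >/dev/null; python3 w.py
```

```text
t 15.85 head 30.6 line 30.61 dist 0.164 z 0.0442 F along/across(closing resist) -0.3 0.5 Mz -0.01 T@pivot -0.09
t 15.97 head 31.26 line 31.44 dist 0.164 z 0.0442 F along/across(closing resist) -0.0 -0.3 Mz 0.07 T@pivot 0.12
t 16.1 head 31.98 line 31.99 dist 0.1639 z 0.0442 F along/across(closing resist) 0.2 1.8 Mz 0.17 T@pivot -0.13
```

```bash
python3 -m jog '[{"fingers":0,"x":0,"y":0.002,"z":0,"rx":0,"ry":0,"rz":-0.7}]' >/dev/null; python3 w.py
python3 -m jog '[{"fingers":0,"x":0,"y":0.0015,"z":0,"rx":0,"ry":0,"rz":-0.5}]' >/dev/null; python3 w.py
```

```text
t 16.23 head 32.71 line 32.56 dist 0.1637 z 0.0442 F along/across(closing resist) 0.8 3.8 Mz 0.33 T@pivot -0.28
t 16.35 head 33.23 line 32.99 dist 0.1636 z 0.0441 F along/across(closing resist) 1.1 4.8 Mz 0.48 T@pivot -0.3
```

```bash
python3 -m jog '[{"fingers":0,"x":0,"y":0.0015,"z":0,"rx":0,"ry":0,"rz":-0.2}]' >/dev/null; python3 w.py
python3 -m jog '[{"fingers":0,"x":0,"y":0.0015,"z":0,"rx":0,"ry":0,"rz":-0.2}]' >/dev/null; python3 w.py
```

```text
t 16.48 head 33.46 line 33.32 dist 0.1636 z 0.0441 F along/across(closing resist) 1.1 8.0 Mz 0.64 T@pivot -0.67
t 16.6 head 33.71 line 33.6 dist 0.1636 z 0.044 F along/across(closing resist) 1.5 8.3 Mz 0.79 T@pivot -0.56
```

```bash
python3 -m jog '[{"fingers":0,"x":0,"y":0.0015,"z":0,"rx":0,"ry":0,"rz":0},{"fingers":0,"x":0,"y":0,"z":0,"rx":0,"ry":0,"rz":0}]' >/dev/null; python3 w.py
python3 -m jog '[{"fingers":0,"x":0,"y":0,"z":0,"rx":0,"ry":0,"rz":0},{"fingers":0,"x":0,"y":0,"z":0,"rx":0,"ry":0,"rz":0}]' >/dev/null; python3 w.py
```

```text
t 16.85 head 33.78 line 33.8 dist 0.1635 z 0.0439 F along/across(closing resist) -0.7 10.3 Mz 0.95 T@pivot -0.74
t 17.1 head 33.78 line 33.79 dist 0.1636 z 0.0439 F along/across(closing resist) 1.1 9.7 Mz 0.87 T@pivot -0.71
```

```bash
python3 -m jog '[{"fingers":0,"x":0,"y":-0.004,"z":0,"rx":0,"ry":0,"rz":1},{"fingers":0,"x":0,"y":-0.004,"z":0,"rx":0,"ry":0,"rz":1},{"fingers":0,"x":0,"y":-0.0035,"z":0,"rx":0,"ry":0,"rz":0.8},{"fingers":0,"x":0,"y":0,"z":0,"rx":0,"ry":0,"rz":0}]' >/dev/null; python3 w.py
python3 -m jog '[{"fingers":0,"x":-0.003,"y":0,"z":0,"rx":0,"ry":0,"rz":0},{"fingers":0,"x":-0.004,"y":0,"z":0,"rx":0,"ry":0,"rz":0}]' >/dev/null; python3 w.py
```

```text
t 17.6 head 30.65 line 31.17 dist 0.1639 z 0.0444 F along/across(closing resist) 0.9 1.1 Mz 0.17 T@pivot -0.01
t 17.85 head 30.66 line 31.11 dist 0.171 z 0.0444 F along/across(closing resist) 0.4 1.2 Mz 0.07 T@pivot -0.14
```

```bash
python3 -m jog '[{"fingers":0,"x":-0.006,"y":-0.0005,"z":0,"rx":0,"ry":0,"rz":0},{"fingers":0,"x":-0.008,"y":0,"z":0,"rx":0,"ry":0,"rz":0},{"fingers":0,"x":-0.008,"y":0,"z":0,"rx":0,"ry":0,"rz":0}]' >/dev/null; python3 w.py
python3 -m jog '[{"fingers":0,"x":-0.01,"y":0,"z":0,"rx":0,"ry":0,"rz":0},{"fingers":0,"x":-0.01,"y":0,"z":0,"rx":0,"ry":0,"rz":0},{"fingers":0,"x":-0.01,"y":0,"z":0,"rx":0,"ry":0,"rz":0},{"fingers":0,"x":-0.008,"y":0,"z":0,"rx":0,"ry":0,"rz":0},{"fingers":0,"x":0,"y":0,"z":0,"rx":0,"ry":0,"rz":0}]'; python3 w.py
python3 - <<'E'
from h import *
pic('top','t5')
for t in ['bar','bar_mouth','stub_tip','collar','puck']: lm(t,'top')
E
```

```text
t 18.23 head 30.66 line 30.83 dist 0.1938 z 0.0443 F along/across(closing resist) -0.9 -0.0 Mz 0.04 T@pivot 0.04
clock: 18.85
tcp_pos: [0.4715, -0.0476, 0.0443]
orientation: [3.03, 0.83, -0.001]
contact_force: [0.2, 0.7, -2.7]
grip_width: 0.0116
gripper_force: 108.3
t 18.85 head 30.65 line 30.78 dist 0.2317 z 0.0443 F along/across(closing resist) 0.5 0.5 Mz 0.02 T@pivot -0.09
bar top []
bar_mouth top [([0.5847, 0.0236, 0.0519], 0.73), ([0.4039, 0.465, 0.003], 0.16)]
stub_tip top [([0.5968, 0.028, 0.0517], 0.73)]
collar top [([0.6472, 0.0591, 0.0488], 0.62), ([0.7102, -0.0695, 0.0035], 0.42)]
puck top [([0.6766, 0.1999, 0.0157], 0.38)]
```

```bash
python3 -m jog '[{"fingers":0,"x":-0.01,"y":0,"z":0,"rx":0,"ry":0,"rz":0},{"fingers":0,"x":-0.01,"y":0,"z":0,"rx":0,"ry":0,"rz":0},{"fingers":0,"x":0,"y":0,"z":-0.02,"rx":0,"ry":0,"rz":0},{"fingers":0,"x":0,"y":0,"z":-0.02,"rx":0,"ry":0,"rz":4},{"fingers":0,"x":0,"y":0,"z":-0.01,"rx":0,"ry":0,"rz":7},{"fingers":0,"x":0,"y":0,"z":0,"rx":0,"ry":0,"rz":8},{"fingers":0,"x":0,"y":0,"z":0,"rx":0,"ry":0,"rz":8},{"fingers":0,"x":0,"y":0,"z":0,"rx":0,"ry":0,"rz":5}]'
```

```text
clock: 20.15
tcp_pos: [0.454, -0.0578, 0.0942]
orientation: [3.141, -0.042, -0.001]
contact_force: [-0.2, 0.3, -3.8]
grip_width: 0.0122
gripper_force: 108.3
```

```bash
python3 -m jog '[{"fingers":0,"x":0.002,"y":0.025,"z":0,"rx":0,"ry":0,"rz":0},{"fingers":0,"x":0.003,"y":0.04,"z":0,"rx":0,"ry":0,"rz":0},{"fingers":0,"x":0.003,"y":0.04,"z":0,"rx":0,"ry":0,"rz":0},{"fingers":0,"x":0.003,"y":0.04,"z":0,"rx":0,"ry":0,"rz":0},{"fingers":0,"x":0.002,"y":0.025,"z":0.01,"rx":0,"ry":0,"rz":0},{"fingers":0,"x":0,"y":0,"z":0.02,"rx":0,"ry":0,"rz":0},{"fingers":0,"x":0,"y":0,"z":0.02,"rx":0,"ry":0,"rz":0},{"fingers":0,"x":0,"y":0,"z":0.02,"rx":0,"ry":0,"rz":0}]'
python3 -m jog '[{"fingers":0,"x":0,"y":0,"z":0.007,"rx":0,"ry":0,"rz":0},{"fingers":0,"x":0,"y":0,"z":0.003,"rx":0,"ry":0,"rz":0},{"fingers":0,"x":0,"y":0,"z":0.002,"rx":0,"ry":0,"rz":0},{"fingers":0,"x":0,"y":0,"z":0,"rx":0,"ry":0,"rz":0}]'
python3 - <<'E'
from h import *
pic('side','s6')
for t in ['bar','bar_mouth','screwdriver']: lm(t,'side')
E
```

```text
clock: 21.15
tcp_pos: [0.463, -0.2279, 0.0236]
orientation: [-3.141, 0.037, 0.001]
contact_force: [0.6, -0.5, -2.5]
grip_width: 0.0116
gripper_force: 108.3
clock: 21.65
tcp_pos: [0.4644, -0.2277, 0.0128]
orientation: [3.141, -0.036, 0.001]
contact_force: [0.1, -0.7, -1.8]
grip_width: 0.0113
gripper_force: 108.3
bar side [([0.4659, -0.2284, 0.0243], 0.7)]
bar_mouth side [([0.6031, -0.2287, 0.0172], 0.88)]
screwdriver side [([0.5101, -0.3305, 0.0049], 0.59), ([0.6677, 0.0718, -0.0014], 0.24)]
```

```bash
python3 -m jog '[{"fingers":0,"x":0,"y":0,"z":0.001,"rx":0,"ry":0,"rz":0},{"fingers":0,"x":0,"y":0,"z":0.001,"rx":0,"ry":0,"rz":0},{"fingers":0,"x":0,"y":0,"z":0,"rx":0,"ry":0,"rz":0}]' 20
python3 -m jog '[{"fingers":0.02,"x":0,"y":0,"z":0,"rx":0,"ry":0,"rz":0},{"fingers":0.04,"x":0,"y":0,"z":0,"rx":0,"ry":0,"rz":0},{"fingers":0.06,"x":0,"y":0,"z":0,"rx":0,"ry":0,"rz":0},{"fingers":0.07,"x":0,"y":0,"z":0,"rx":0,"ry":0,"rz":0},{"fingers":0.07,"x":0,"y":0,"z":0,"rx":0,"ry":0,"rz":0},{"fingers":0.07,"x":0,"y":0,"z":0,"rx":0,"ry":0,"rz":0}]'
```

```text
clock: 22.22
tcp_pos: [0.4642, -0.2276, 0.011]
orientation: [3.141, -0.036, 0.0]
contact_force: [-2.5, 1.0, 5.7]
grip_width: 0.0112
gripper_force: 109.8
clock: 22.98
tcp_pos: [0.4641, -0.2276, 0.0103]
orientation: [-3.141, 0.036, -0.0]
contact_force: [-0.1, -0.6, 0.1]
grip_width: 0.0701
gripper_force: 0.0
```

```bash
python3 -m jog '[{"fingers":0.07,"x":0,"y":0,"z":-0.015,"rx":0,"ry":0,"rz":0},{"fingers":0.07,"x":0,"y":0,"z":-0.03,"rx":0,"ry":0,"rz":0},{"fingers":0.07,"x":0,"y":0,"z":-0.04,"rx":0,"ry":0,"rz":0},{"fingers":0.07,"x":0,"y":0,"z":-0.04,"rx":0,"ry":0,"rz":0},{"fingers":0.07,"x":0,"y":0,"z":-0.02,"rx":0,"ry":0,"rz":0},{"fingers":0.07,"x":0,"y":0,"z":0,"rx":0,"ry":0,"rz":0}]'
python3 - <<'E'
from h import *
im,_=pic('side','s7'); cv2.imwrite('pics/s7c.png',cv2.resize(im[130:390,200:440,::-1],None,fx=2.3,fy=2.3))
for t in ['bar','bar_mouth','screwdriver','puck','stub_tip','spare_puck']: lm(t,'side')
pic('top','t7')
for t in ['stub_tip','pivot','puck']: lm(t,'top')
E
```

```text
clock: 23.72
tcp_pos: [0.4653, -0.2281, 0.1578]
orientation: [3.139, -0.036, 0.007]
contact_force: [-0.1, 0.4, 0.3]
grip_width: 0.0702
gripper_force: 0.0
bar side [([0.4646, -0.2289, 0.02], 0.94), ([0.7599, -0.1496, 0.0008], 0.69)]
bar_mouth side [([0.6043, -0.2292, 0.0164], 0.59)]
screwdriver side [([0.5119, -0.3346, 0.0051], 0.72)]
puck side [([0.4626, -0.2265, 0.0194], 0.48), ([0.6784, 0.2004, 0.0208], 0.37)]
stub_tip side [([0.5983, 0.0256, 0.0491], 0.81)]
spare_puck side [([0.7068, -0.0638, -0.0007], 0.43)]
stub_tip top [([0.599, 0.0262, 0.0493], 0.56)]
pivot top [([0.672, 0.074, 0.0507], 0.54)]
puck top [([0.6785, 0.2035, 0.0191], 0.65)]
```

View pics/s7c.png

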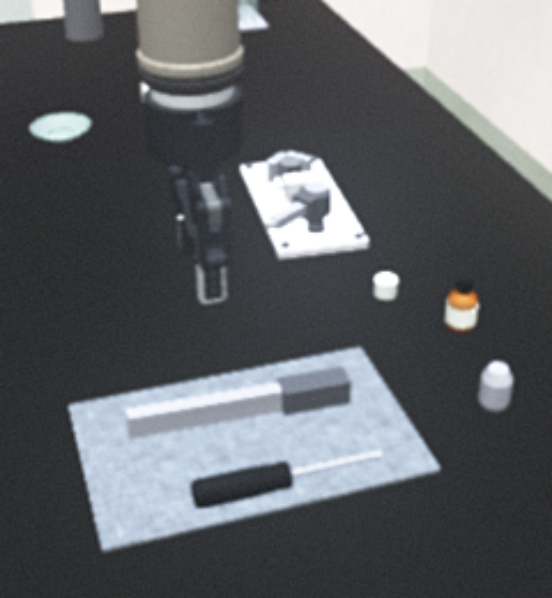

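The bar lies flat on the mat from (127,425) to (350,385), the screwdriver is undisturbed at (285,475), the handle is swung closed at (290,210), and the hand is clear.

```bash
python3 -c "
from bench import r
print(r.hand_in())"
```

```text
the job is handed in; nothing more can be done
None
```

I locked the clamp with the bar and laid the bar back flat on its mat, then handed the job in at about 24 s; no verdict came back. I held the handle against its stop at about 10 N for over 0.3 s. The cameras put it roughly 1.14–1.16 rad round, but I couldn't measure the pad force on the specimen.

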